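# Wedge the latchless cupboard door shut

## Task

The little blue cupboard on the garage bench has lost its latch and its grey door hangs ajar: push the door shut. Then hold the tapered wooden wedge with the red end, thin end square to the door, and tap it in along the bench under the door's lower edge, at the middle of the yellow strip, until it jams tight. Let go and leave the door wedged fully shut; leave the plain offcut of the same wood where it lies.

Things in the scene. Friction and masses are not known exactly. Their poses are not given: they have to be found in the camera images.
- wedge: Loose tapered wedge of pale wood with a red-painted thick end, 160 x 40 mm, about 90 g, lying flat. Origin: centre of its flat underside. x along its length to the thin tip (x +80 mm: 4 mm high; red butt end x -80 mm: 34 mm high; even slope), y across, z up. Grasp it across its 40 mm width about x -40 mm (26 mm high): the gripper then stays clear of the door.
- offcut: Bystander: loose square-ended offcut of the same pale wood, 160 x 40 x 30 mm, no red end, lying flat near the wedge; too thick to go under the door. Origin: centre of its underside, x along its length, z up.
- door_foot (a point): On the door's lower front edge, middle of the 120 mm yellow strip, 80 mm from the free edge, 14 mm above the bench; turns with the door. x square into the cupboard (push this way), y along the edge to the vertical hinge axis (at x 0, y +200 mm), z up. Space behind is open: the wedge meets the edge with its tip about 53 mm past the front face and jams 1 to 6 mm on.
- door (a joint): Angle of the grey door, rad: 0 shut at a stop, growing as it swings out clockwise seen from above; light friction, stays where left. 280 mm wide, 220 high (top 234 mm above bench), 16 thick, no handle; same yellow on its top edge above. It faces roughly the robot's right, hinge on the robot's side. Fixed cupboard, top 240 mm above bench, a carton and an 81 mm tin on it.

How it is judged:
By the outcome, as a careful person would: the job done as asked, in the order asked, and still so for the second after the job is handed in, with the robot touching nothing.
It also fails if it takes over 58 s, if anything falls off the work surface, if the arm or the gripper's body presses on something with over 40 N, if the wrist force passes 120 N, or if a joint passes its speed limit or range.

## Robot

A 7-joint arm with a two-finger parallel gripper is mounted at the origin on the work surface. World frame = base frame: x ahead of the robot, y to its left, z up, the work surface at z = 0. Lengths are in m, angles in rad, forces in N, time in s.
With the tool pointing down it reaches from about 0.4 to 0.85 m from the base axis. Payload 10.4 kg.
Tool frame: the origin (TCP) lies on the centre line of the jaws, within the pads' length; the fingertips stand 22 mm ahead of it and the grasp point (between the pads) lies 3 mm ahead of it; z points along the fingers, y is the line along which they close (so a half turn about z gives the same grasp; the last joint's range is limited). The gripper opens to 87 mm and grips with 3 to 60 N. Pads are 19 mm wide; open, the fingers measure 117 mm over their backs; the gripper's body (75 mm by 190 mm) begins 51 mm behind the grasp point.
Start: joints at [-1.29, 0.332, -0.065, 1.46, 0.022, 1.35, -0.088], TCP at [0.187, 0.596, 0.245] pointing down, gripper open.
Joint ranges: [-2.6, 2.6], [-0.5, 2.12], [-1.47, 1.34], [0.16, 2.42], [-1.27, 4.41], [0.06, 2.06], [-2.6, 2.6]. Speed limits (rad/s): [2.22, 2.22, 2.79, 2.79, 3.14, 3.14, 3.14].

## Interface

Orientations are given as a unit quaternion [x, y, z, w].
In Python, from bench import r gives the robot as it stands.
- The arm moves only by the tool send_path, called after "Request:" by a JSON object that holds its "name" and its "arguments", one argument or row to a line. Schema: {"type":"object","properties":{"plan":{"type":"array","items":{"type":"array","items":{"type":"array","items":{"type":"number"},"minItems":5,"maxItems":5},"minItems":1,"maxItems":12},"minItems":1,"maxItems":1},"grip_force":{"type":"number"},"only":{"type":"string"},"quiet":{"type":"boolean"},"lines":{"type":"string"}},"required":["plan"],"additionalProperties":false}. plan is a list that holds a single list of rows (three levels of brackets), with 1 to 12 rows, each of 5 numbers: dx, dy, dz in m, then a turn about the tool's z in rad, then the finger opening in m; each row is the pose to reach, as a shift and turn from the pose commanded when the call began, along the tool's axes at that moment; what a row does not reach only later rows make up. A row lasts 1/10 s, in which the tool goes at most 0.05 m and 0.15 rad, less where a joint would pass 70% of its speed; a pose out of reach is approached as far as the arm can. The fingers move at their own pace and stop on an object; grip_force is the grip in N (left out, the last holds). Time passes only in rows, so rows that do not move let the fingers close. The tool returns the time, the measured TCP pose, the force, the opening and the grip force at its end. only (a regular expression) keeps the lines of the reply that match it, lines (a string "A,B") keeps lines A to B, and quiet returns only ok. Input that does not fit is refused with a message, and nothing moves.
- r.read_state(): the state, without advancing time (a new reading comes with each control period).
- r.camera(name): name is "scene" or "top"; returns a dict with "img" (420x560x3 uint8, red, green, blue), "fx", "fy", "cx", "cy" (pixels), "pose" (4x4, takes a point from camera to world coordinates). Camera axes: x right, y down, z forward; pixel columns grow to the right and rows downward; lengths in m; the calibration is good to about 2 mm. A picture is of the moment at which its call begins. There is no depth.
- r.close_job(): hands the job in; it is judged then, once.
The state is a dict: "time": time; "joint_positions": joint angles; "joint_vel": joint speeds; "joint_torque": joint torques, N m; "ee_pos": TCP position; "eef_rot": TCP orientation; "ft_force": force on the tool from outside, world axes, zero at the start; "torque": the same for the moment, N m; "width": finger opening in m; "grip_force": force on a finger pad.
Only numpy, scipy, OpenCV 4.12 (cv2) and the standard library are available. Lean on these libraries where they do the work, as an engineer would, in place of code of your own. Each camera call takes 0.05 s, during which the arm holds its last target. There are 200 camera calls.

## Working session

There is one attempt and no reset: what is moved stays moved. The work goes in short steps, Python scripts to look and compute and a tool call to move; the robot and the scene stay as the last step left them, time stands still between calls to the robot, and variables do not carry over. Pictures are saved under pics/ and viewed, at most 10 in all, crops included, and the job is handed in when it is done.

```bash
ls; mkdir -p pics
```

Run:
```python
from bench import r
import cv2,json,pickle
for n in("scene","top"):
    c=r.camera(n); pickle.dump(c,open(f'pics/{n}0.pkl','wb'))
    cv2.imwrite(f'pics/{n}0.png',c["img"][:,:,::-1]); print(n,c["fx"],c["cx"],c["cy"],c["pose"])
s=r.read_state();print(s["time"],s["ee_pos"],s["eef_rot"],s["ft_force"],s["width"])
```

```text
bench.py
pics
scene 496.27445057910904 284.43405807142153 209.94571517277154 [[ 0.75725076 -0.61957342  0.20663996  0.34690732]
 [-0.6530941  -0.72135798  0.2304577  -0.19774917]
 [ 0.00627592 -0.30946961 -0.95088862  0.86711403]
 [ 0.          0.          0.          1.        ]]
top 439.9740622026552 281.8903193001939 207.89029069743162 [[ 0.00467816 -0.98466694  0.17438214  0.39584833]
 [-0.99905889  0.00291757  0.04327615 -0.02037827]
 [-0.04312137 -0.17442048 -0.98372661  0.81513798]
 [ 0.          0.          0.          1.        ]]
0.1 [0.18688243 0.59609207 0.24383925] [ 1.51313218e-01  9.88485676e-01 -6.10708255e-04 -7.21180694e-05] [ 0.13246524 -1.06111159 -0.85978402] 0.08709374378247599
```

View pics/scene0.png

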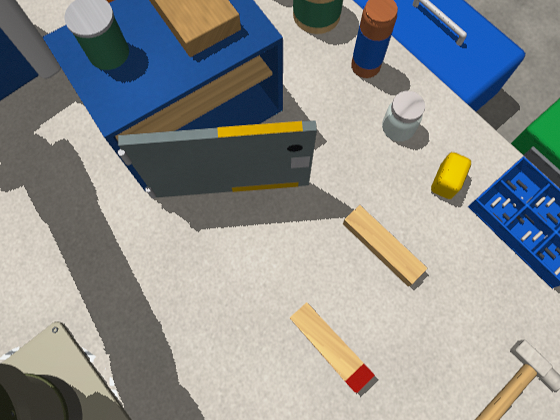

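View pics/top0.png

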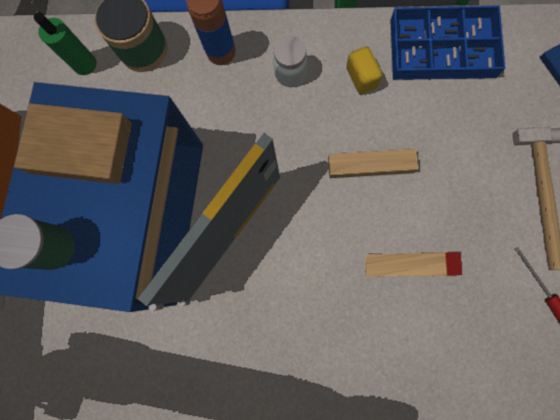

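The scene view shows the door ajar from its hinge at about (135,190) to its free edge at (315,155). The yellow strip is on its top edge at (260,130) and its bottom edge at (265,187). The wedge is at (335,350) with its red end at (360,378), and the offcut is at (385,245). In the top view the wedge is at (413,264) with red at (454,263), the offcut at (373,162), and the door runs from (145,303) to (270,140).

Create h.py:
```python
import numpy as np,cv2,pickle
def ray(c,p):
    d=c["pose"][:3,:3]@np.array([(p[0]-c["cx"])/c["fx"],(p[1]-c["cy"])/c["fy"],1.]); return c["pose"][:3,3],d
def plane(c,p,z):
    o,d=ray(c,p); return o+d*(z-o[2])/d[2]
def tri(c1,p1,c2,p2):
    o1,d1=ray(c1,p1);o2,d2=ray(c2,p2)
    t=np.linalg.lstsq(np.c_[d1,-d2],o2-o1,rcond=None)[0]
    a,b=o1+t[0]*d1,o2+t[1]*d2; return (a+b)/2,np.linalg.norm(a-b)
def comps(c,lo,hi,amin=60):
    h=cv2.cvtColor(c["img"],cv2.COLOR_RGB2HSV); m=cv2.inRange(h,np.array(lo),np.array(hi))
    m=cv2.morphologyEx(m,cv2.MORPH_OPEN,np.ones((2,2)))
    return [k for k in cv2.findContours(m,cv2.RETR_EXTERNAL,cv2.CHAIN_APPROX_NONE)[0] if cv2.contourArea(k)>amin]
COL=dict(wood=((10,70,60),(23,190,255)),yellow=((22,190,60),(32,255,255)),red=((0,180,60),(6,255,255)))
```

Run:
```python
from h import *
for n in("scene","top"):
    c=pickle.load(open(f'pics/{n}0.pkl','rb'))
    for k,(lo,hi) in COL.items():
        for q in comps(c,lo,hi):
            p=cv2.approxPolyDP(q,3,True)[:,0]
            print(n,k,cv2.contourArea(q),p.tolist())
    im=c["img"][:,:,::-1]
    cr=im[100:230,90:430] if n=="scene" else im[120:320,120:480]
    cv2.imwrite(f'pics/{n}z.png',cv2.resize(cr,None,fx=2.2,fy=2.2,interpolation=cv2.INTER_CUBIC))
```

```text
scene wood 1095.0 [[535, 370], [525, 365], [477, 419], [500, 419], [537, 376]]
scene wood 2010.0 [[306, 304], [291, 319], [346, 381], [363, 363]]
scene wood 2364.5 [[360, 206], [344, 225], [411, 286], [427, 268]]
scene wood 167.0 [[353, 64], [354, 71], [363, 78], [374, 77], [380, 71], [365, 71]]
scene wood 3179.0 [[272, 72], [258, 57], [121, 135], [175, 131], [272, 76]]
scene wood 206.5 [[295, 18], [303, 30], [313, 34], [331, 31], [340, 20], [328, 28], [311, 29]]
scene wood 1147.5 [[370, 0], [363, 14], [362, 30], [371, 39], [385, 39], [392, 32], [397, 7], [393, 0]]
scene wood 3208.0 [[151, 0], [190, 56], [241, 30], [239, 14], [229, 0]]
scene yellow 177.5 [[298, 184], [233, 190]]
scene yellow 1101.0 [[457, 154], [447, 158], [433, 185], [435, 193], [449, 199], [462, 188], [471, 166], [468, 159]]
scene yellow 739.0 [[302, 122], [220, 128], [219, 137], [303, 131]]
scene red 372.5 [[365, 366], [347, 381], [355, 392], [374, 377]]
top wood 1717.0 [[446, 255], [367, 255], [367, 276], [446, 276]]
top wood 2013.5 [[417, 152], [330, 155], [331, 178], [414, 173], [419, 170]]
top wood 1731.0 [[533, 144], [546, 248], [550, 269], [559, 270], [558, 218], [546, 143]]
top wood 1741.5 [[175, 128], [167, 129], [137, 298], [152, 279], [178, 131]]
top wood 6457.0 [[30, 105], [16, 150], [15, 167], [115, 181], [115, 159], [121, 172], [123, 152], [117, 151], [121, 147], [117, 146], [123, 115]]
top wood 142.0 [[167, 46], [155, 64], [131, 69], [143, 72], [158, 67], [165, 59]]
top wood 466.5 [[152, 17], [145, 4], [146, 26], [125, 41], [106, 37], [96, 25], [110, 44], [130, 48], [148, 37]]
top wood 390.0 [[189, 0], [197, 20], [210, 18], [205, 16], [207, 12], [213, 17], [213, 8], [219, 9], [216, 5], [220, 0]]
top yellow 608.0 [[365, 49], [352, 55], [351, 60], [357, 70], [354, 75], [368, 83], [373, 77], [380, 78], [381, 72]]
top red 139.0 [[555, 297], [548, 303], [559, 320], [559, 299]]
top red 260.5 [[448, 254], [449, 275], [461, 274], [460, 254]]
```

View pics/scenez.png

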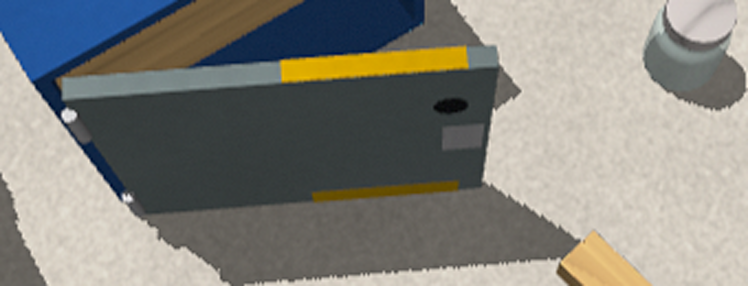

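View pics/topz.png

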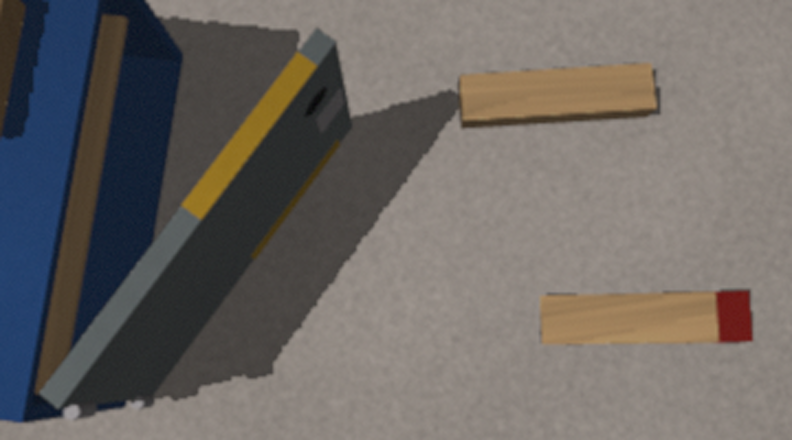

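The zooms show the door's top front edge clearly: scene (119,144) to (316,130), top view (147,305) to (272,140). The lower strip runs (233,190) to (298,184) in the scene view and (235,237) to (274,185) in the top view. Triangulating both now.

Run:
```python
from h import *
np.set_printoptions(precision=4,suppress=True)
S,T=[pickle.load(open(f'pics/{n}0.pkl','rb')) for n in("scene","top")]
P=dict(hingetopF=((119.5,144.5),(147.3,305.5)),freetopF=((316,130),(272.3,140)),freetopB=((315,121),(264.5,132.7)),
hingetopB=((118,136),(137.3,298.6)),hingebotF=((151.4,196.4),(190.5,302.7)),freebotF=((309,185),(279,178)),
stripF=((298.5,186.5),(274,185)),stripN=((232.5,192),(235,237)),
wTipL=((306,303.5),(366.5,254.5)),wTipR=((290.5,319),(366.5,276.5)),wRedL=((374.5,377),(461,254)),wRedR=((355,392.5),(461.5,275)),
wred0L=((364.5,365),(447,254.5)),wred0R=((346.5,381),(447.5,276)),
oA=((344,225),(330.5,176.)),oB=((360,206),(329.5,154.5)),oC=((427,268),(417.5,151.5)),oD=((411,286),(418,172)))
for k,(a,b) in P.items():
    x,e=tri(S,a,T,b); print(k,x,'gap %.4f'%e)
```

```text
hingetopF [0.371  0.1814 0.2309] gap 0.0032
freetopF [0.5977 0.0192 0.227 ] gap 0.0023
freetopB [0.6069 0.0303 0.2282] gap 0.0000
hingetopB [0.3785 0.1995 0.2206] gap 0.0010
hingebotF [0.3656 0.17   0.05  ] gap 0.0019
freebotF [ 0.6014  0.0211 -0.0045] gap 0.0041
stripF [ 0.5855  0.0308 -0.0021] gap 0.0008
stripN [ 0.486   0.1039 -0.006 ] gap 0.0000
wTipL [ 0.4531 -0.1407 -0.0041] gap 0.0005
wTipR [ 0.4149 -0.1419 -0.0171] gap 0.0026
wRedL [ 0.4537 -0.3019  0.0258] gap 0.0027
wRedR [ 0.4153 -0.2984  0.0299] gap 0.0009
wred0L [ 0.4536 -0.2778  0.0257] gap 0.0042
wred0R [ 0.4156 -0.2771  0.0231] gap 0.0030
oA [ 0.6053 -0.0777 -0.0187] gap 0.0020
oB [ 0.6404 -0.0745  0.014 ] gap 0.0015
oC [ 0.6391 -0.232   0.0398] gap 0.0059
oD [ 0.6059 -0.2373  0.0152] gap 0.0030
```

Run:
```python
from h import *
np.set_printoptions(precision=4,suppress=True)
S,T=[pickle.load(open(f'pics/{n}0.pkl','rb')) for n in("scene","top")]
for c,ps in((S,((282,38),(108,137))),(T,((168,97),(133,308)))):
    a,b=[plane(c,p,.24) for p in ps]; print(a,b,np.degrees(np.arctan2(*(a-b)[1::-1])))
for z,i in((.234,(0)),):
    for c,ps in((S,((119.5,144.5),(316,130))),(T,((147.3,305.5),(272.3,140)))):
        a,b=[plane(c,p,z) for p in ps]; print('door',a,b,np.linalg.norm(a-b),np.degrees(np.arctan2(*(b-a)[1::-1])))
print('carton',tri(S,(190,50),T,(123,152)),plane(T,(123,115),.29),plane(T,(123,152),.29))
for c,ps in((S,((306,303.5),(290.5,319),(374.5,377),(355,392.5))),(T,((366.5,254.5),(366.5,276.5),(461,254),(461.5,275)))):
    q=[plane(c,p,z) for p,z in zip(ps,(.004,.004,.034,.034))]
    t=(q[0]+q[1])/2;b=(q[2]+q[3])/2;print('wedge',t,b,np.linalg.norm((t-b)[:2]),np.degrees(np.arctan2(*(t-b)[1::-1])))
```

Request:
{"name": "send_path", "arguments": {
  "plan": [
    [[0,0,-0.05,0,0.0],[0,0,-0.1,0,0.0],[0,0,-0.15,0,0.0],[0,0,-0.2,0,0.0],[-0.035,-0.032,-0.2,0.1,0.0],[-0.07,-0.064,-0.2,0.2,0.0],[-0.105,-0.096,-0.2,0.3,0],[-0.14,-0.128,-0.2,0.4,0],[-0.175,-0.16,-0.2,0.5,0],[-0.21,-0.192,-0.2,0.6,0],[-0.245,-0.224,-0.2,0.7,0],[-0.28,-0.256,-0.2,0.8,0]]
  ],
  "grip_force": 20
}}

```text
time: 1.3
ee_pos: [0.3781, 0.2664, 0.4444]
eef_rot: [0.526, 0.85, 0.0, -0.0]
ft_force: [0.8, 0.2, -0.8]
width: 0.0024
grip_force: 0.0
```

Create w.py:
```python
# w.py x y z yaw_deg(tool y): shift in current tool axes needed to reach that pose
import sys; from bench import r; import numpy as np
from scipy.spatial.transform import Rotation as R
s=r.read_state(); M=R.from_quat(s["eef_rot"]).as_matrix()
t=np.array([float(v) for v in sys.argv[1:4]]); y=np.degrees(np.arctan2(M[1,1],M[0,1]))
d=(y-float(sys.argv[4])+90)%180-90
print('t',s["time"],'p',s["ee_pos"].round(4),'yaw',round(y,2),'F',s["ft_force"].round(1),'w',round(s["width"],4),'shift',(M.T@(t-s["ee_pos"])).round(4),'turn',round(np.radians(d),3),'q',np.round(s["joint_positions"],2))
```

```bash
python3 w.py 0.56 -0.06 0.44 -6.4
```

```text
t 1.3 p [0.3781 0.2664 0.4444] yaw 26.52 F [ 0.8  0.2 -0.8] w 0.0024 shift [-0.3732  0.017   0.0042] turn 0.575 q [-0.96 -0.07  0.24  1.5   0.02  1.71 -0.26]
```

Request:
{"name": "send_path", "arguments": {
  "plan": [
    [[-0.05,0.002,0,0.08,0],[-0.1,0.004,0,0.16,0],[-0.15,0.006,0,0.24,0],[-0.2,0.009,0,0.32,0],[-0.25,0.011,0,0.4,0],[-0.3,0.013,0,0.48,0],[-0.345,0.015,0,0.575,0],[-0.373,0.017,0,0.575,0],[-0.373,0.017,0.05,0.575,0],[-0.373,0.017,0.1,0.575,0],[-0.373,0.017,0.15,0.575,0],[-0.373,0.017,0.2,0.575,0]]
  ]
}}

```text
time: 2.5
ee_pos: [0.5601, -0.057, 0.2424]
eef_rot: [0.744, 0.668, 0.0, -0.0]
ft_force: [1.5, -0.2, -0.3]
width: 0.0005
grip_force: 0.0
```

```bash
python3 w.py 0.56 -0.06 0.2 -6.4
```

```text
t 2.5 p [ 0.5601 -0.057   0.2424] yaw -6.19 F [ 1.5 -0.2 -0.3] w 0.0005 shift [-0.003   0.0002  0.0424] turn 0.004 q [-0.54  0.22  0.65  1.66 -0.14  1.31  0.03]
```

Request:
{"name": "send_path", "arguments": {
  "plan": [
    [[0,0,0.041,0,0],[0.03,0,0.041,0,0],[0.055,0,0.041,0,0],[0.075,0,0.041,0,0],[0.095,0,0.041,0,0],[0.115,0,0.041,0,0],[0.135,0,0.041,0,0],[0.15,0,0.041,0,0],[0.165,0,0.041,0,0],[0.175,0,0.041,0,0],[0.183,0,0.041,0,0],[0.188,0,0.041,0,0]]
  ]
}}

```text
time: 3.7
ee_pos: [0.581, 0.1303, 0.2035]
eef_rot: [0.744, 0.668, -0.0, -0.0]
ft_force: [-0.1, -0.8, -0.2]
width: 0.0002
grip_force: 0.2
```

```bash
python3 w.py 0.58 0.144 0.2 -6.4
```

```text
t 3.7 p [0.581  0.1303 0.2035] yaw -6.18 F [-0.1 -0.8 -0.2] w 0.0002 shift [ 0.0135 -0.0025  0.0035] turn 0.004 q [-0.74  0.32  0.55  1.63 -0.17  1.25 -0.27]
```

Request:
{"name": "send_path", "arguments": {
  "plan": [
    [[0.004,0,0,0,0],[0.008,0,0,0,0],[0.011,0,0,0,0],[0.014,0,0,0,0],[0.014,0,0,0,0]]
  ]
}}

```text
time: 4.2
ee_pos: [0.5825, 0.1439, 0.2035]
eef_rot: [0.744, 0.668, 0.0, 0.0]
ft_force: [0.5, 0.2, -0.2]
width: 0.0004
grip_force: 0.0
```

Run:
```python
from bench import r
import cv2,pickle
ims=[]
for n in("scene","top"):
    c=r.camera(n); pickle.dump(c,open(f'pics/{n}1.pkl','wb')); ims.append(c["img"][:,:,::-1])
import numpy as np
cv2.imwrite('pics/p1.png',np.hstack([ims[0][0:250,60:400],ims[1][60:310,60:400]]))
```

```text
(no output)
```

View pics/p1.png

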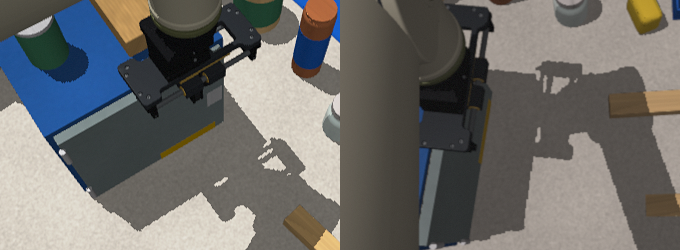

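The door is nearly flush: in the left crop its face runs (60,150) to (220,90). There is no stop force yet, so I push slightly further.

Request:
{"name": "send_path", "arguments": {
  "plan": [
    [[0.002,0,0,0,0],[0.004,0,0,0,0],[0.006,0,0,0,0],[0.006,0,0,0,0]]
  ]
}}

```text
time: 4.7
ee_pos: [0.5825, 0.1444, 0.2036]
eef_rot: [0.746, 0.666, -0.003, 0.001]
ft_force: [-7.8, -16.3, 7.2]
width: 0.0001
grip_force: 8.5
```

Request:
{"name": "send_path", "arguments": {
  "plan": [
    [[-0.03,0,0,0,0],[-0.08,0,0,0,0],[-0.13,0,0,0,0.087]]
  ]
}}

```text
time: 5.0
ee_pos: [0.5687, 0.0196, 0.2035]
eef_rot: [0.744, 0.669, 0.0, -0.0]
ft_force: [0.6, -0.5, 0.1]
width: 0.0032
grip_force: 0.0
```

Run:
```python
from bench import r
import pickle
for n in("scene","top"): pickle.dump(r.camera(n),open(f'pics/{n}2.pkl','wb'))
```

```bash
python3 w.py 0.4335 -0.259 0.15 0.35
```

```text
t 5.1 p [0.5684 0.0121 0.2042] yaw -6.79 F [ 0.6 -0.1  0.9] w 0.0096 shift [-0.285  -0.102   0.0547] turn -0.125 q [-0.62  0.26  0.61  1.7  -0.15  1.23 -0.09]
```

Request:
{"name": "send_path", "arguments": {
  "plan": [
    [[-0.045,-0.016,0,-0.02,0.087],[-0.09,-0.032,0.01,-0.04,0.087],[-0.135,-0.048,0.02,-0.06,0.087],[-0.18,-0.064,0.03,-0.08,0.087],[-0.225,-0.08,0.04,-0.1,0.087],[-0.265,-0.095,0.05,-0.125,0.087],[-0.285,-0.102,0.055,-0.125,0.087],[-0.285,-0.102,0.055,-0.125,0.087]]
  ]
}}

```text
time: 5.9
ee_pos: [0.4348, -0.2548, 0.1481]
eef_rot: [0.703, 0.711, -0.0, -0.0]
ft_force: [-0.5, 1.0, -0.6]
width: 0.0725
grip_force: 0.0
```

```bash
python3 w.py 0.4335 -0.259 0.027 0.35
```

Run:
```python
from bench import r
import cv2,pickle,numpy as np
ims=[]
for n in("scene","top"):
    c=r.camera(n); pickle.dump(c,open(f'pics/{n}3.pkl','wb')); ims.append(c["img"][:,:,::-1])
cv2.imwrite('pics/p3.png',np.hstack([ims[0][0:400,40:430],ims[1][0:400,80:480]]))
```

```text
t 5.9 p [ 0.4348 -0.2548  0.1481] yaw 0.64 F [-0.5  1.  -0.6] w 0.0725 shift [-0.0042 -0.0013  0.1212] turn 0.005 q [-0.27  0.17  0.78  1.93 -0.13  1.09  0.58]
```

View pics/p3.png

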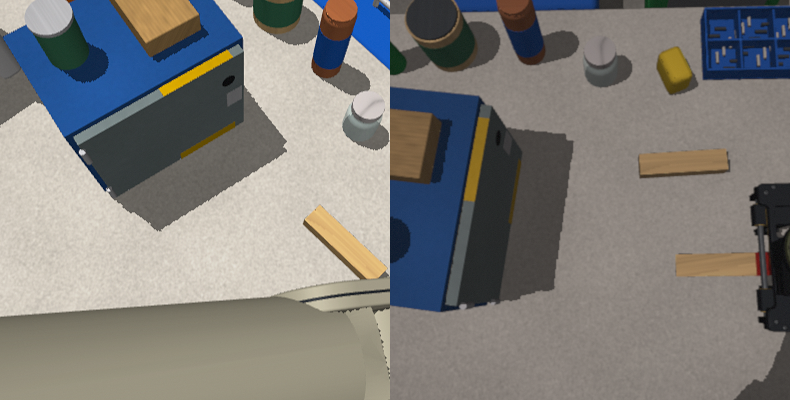

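The door is now flush with the cupboard. Its top strip is at left (200,72) and right (477,160), and its lower strip at left (208,141). The gripper hangs over the red half of the wedge. I'll measure the strip and descend.

Request:
{"name": "send_path", "arguments": {
  "plan": [
    [[-0.002,-0.001,0.04,0,0.087],[-0.002,-0.001,0.08,0,0.087],[-0.002,-0.001,0.11,0,0.087],[-0.002,-0.001,0.121,0,0.087],[-0.002,-0.001,0.121,0,0.087]]
  ]
}}

```text
time: 6.5
ee_pos: [0.436, -0.2527, 0.0268]
eef_rot: [0.701, 0.714, -0.001, -0.001]
ft_force: [-0.0, -0.5, 0.8]
width: 0.0872
grip_force: 0.0
```

```bash
python3 w.py 0.4335 -0.259 0.027 0.35
```

Run:
```python
from h import *
np.set_printoptions(precision=4,suppress=True)
S,T=[pickle.load(open(f'pics/{n}3.pkl','rb')) for n in("scene","top")]
for n,c in(("S",S),("T",T)):
    h=cv2.cvtColor(c["img"],cv2.COLOR_RGB2HSV); m=cv2.inRange(h,np.array((20,150,40)),np.array((33,255,255)))
    for k in cv2.findContours(m,0,cv2.CHAIN_APPROX_NONE)[0]:
        if cv2.contourArea(k)<25: continue
        b=cv2.boxPoints(cv2.minAreaRect(k)); p=cv2.approxPolyDP(k,2,True)[:,0]
        mid=np.mean(k[:,0],0); print(n,cv2.contourArea(k),p.tolist(),[plane(c,q,z)[:2].round(4).tolist() for z in(.234,.014) for q in p])
```

```text
t 6.5 p [ 0.436  -0.2527  0.0268] yaw 1.06 F [-0.  -0.5  0.8] w 0.0872 shift [-0.0062 -0.0026 -0.0002] turn 0.012 q [-0.18  0.38  0.71  2.02 -0.33  0.85  0.73]
S 1122.5 [[451, 152], [440, 165], [431, 186], [433, 192], [451, 198], [461, 188], [470, 165], [469, 159]] [[0.7168, -0.1315], [0.6907, -0.1351], [0.6588, -0.1487], [0.6546, -0.1565], [0.6669, -0.1785], [0.6878, -0.1774], [0.7224, -0.1623], [0.728, -0.1552], [0.8453, -0.1085], [0.8102, -0.1134], [0.7672, -0.1316], [0.7615, -0.1422], [0.778, -0.1718], [0.8063, -0.1704], [0.8528, -0.1499], [0.8604, -0.1404]]
S 247.5 [[274, 122], [220, 154], [221, 157], [274, 127]] [[0.5592, 0.0651], [0.4699, 0.0761], [0.4682, 0.0716], [0.5541, 0.059], [0.633, 0.1564], [0.5127, 0.1713], [0.5103, 0.1653], [0.6261, 0.1483]]
S 712.5 [[272, 56], [266, 50], [199, 89], [204, 96]] [[0.6282, 0.1507], [0.6281, 0.1646], [0.5111, 0.1769], [0.5095, 0.163], [0.7259, 0.2718], [0.7259, 0.2904], [0.5681, 0.3071], [0.5659, 0.2884]]
T 77.5 [[209, 160], [199, 222]] [[0.5662, 0.1061], [0.4799, 0.1168], [0.6308, 0.154], [0.5117, 0.1687]]
T 870.0 [[168, 118], [154, 194], [154, 199], [165, 198], [178, 119]] [[0.628, 0.1665], [0.5187, 0.1804], [0.5117, 0.18], [0.513, 0.1648], [0.6264, 0.1522], [0.7159, 0.2372], [0.5652, 0.2564], [0.5556, 0.2558], [0.5574, 0.235], [0.7137, 0.2175]]
T 1045.0 [[367, 47], [352, 52], [347, 66], [361, 93], [374, 88], [381, 76]] [[0.731, -0.1149], [0.7237, -0.0936], [0.7024, -0.086], [0.6615, -0.1046], [0.6686, -0.1229], [0.6864, -0.1332], [0.8579, -0.1507], [0.8478, -0.1213], [0.8185, -0.1109], [0.762, -0.1365], [0.7719, -0.1616], [0.7964, -0.1759]]
```

Request:
{"name": "send_path", "arguments": {
  "plan": [
    [[-0.006,-0.0025,0,0.01,0.087],[-0.006,-0.0025,0,0.01,0.06],[-0.006,-0.0025,0,0.01,0.03],[-0.006,-0.0025,0,0.01,0.03],[-0.006,-0.0025,0,0.01,0.03],[-0.006,-0.0025,0,0.01,0.03],[-0.006,-0.0025,0,0.01,0.03],[-0.006,-0.0025,0,0.01,0.03]]
  ],
  "grip_force": 35
}}

```text
time: 7.3
ee_pos: [0.4337, -0.2599, 0.0275]
eef_rot: [0.705, 0.71, 0.0, 0.0]
ft_force: [-0.7, 0.7, 0.3]
width: 0.0397
grip_force: 35.0
```

```bash
python3 w.py 0.536 -0.15 0.029 -6.3
```

Run:
```python
from h import *
from bench import r
np.set_printoptions(precision=4,suppress=True)
c=r.camera("top");cv2.imwrite('pics/t4.png',c["img"][:,:,::-1])
for k in comps(c,*COL["wood"]):
    p=cv2.approxPolyDP(k,2,True)[:,0]
    if 300<p[:,0].mean()<500: print(p.tolist(),[plane(c,q,.004)[:2].round(4).tolist() for q in p])
```

```text
t 7.3 p [ 0.4337 -0.2599  0.0275] yaw 0.4 F [-0.7  0.7  0.3] w 0.0397 shift [ 0.1091  0.1031 -0.0015] turn 0.117 q [-0.17  0.39  0.71  2.02 -0.33  0.85  0.74]
[[367, 256], [367, 277], [430, 277], [429, 255]] [[0.4501, -0.1404], [0.4123, -0.1393], [0.4127, -0.2518], [0.4521, -0.2521]]
[[417, 152], [402, 150], [330, 155], [331, 178], [414, 173], [419, 170]] [[0.6462, -0.24], [0.6504, -0.2121], [0.6417, -0.076], [0.5967, -0.0772], [0.6054, -0.2324], [0.6111, -0.242]]
```

```bash
python3 w.py 0.551 -0.001 0.0275 -6.3
```

```text
t 7.35 p [ 0.4337 -0.2599  0.0275] yaw 0.4 F [-0.3  0.7 -0.2] w 0.0399 shift [2.580e-01 1.192e-01 1.000e-04] turn 0.117 q [-0.17  0.39  0.71  2.02 -0.33  0.85  0.74]
```

Request:
{"name": "send_path", "arguments": {
  "plan": [
    [[0,0,-0.01,0,0.03],[0.035,0.015,-0.01,0.02,0.03],[0.075,0.034,-0.01,0.04,0.03],[0.115,0.052,-0.01,0.06,0.03],[0.155,0.07,-0.01,0.08,0.03],[0.195,0.089,-0.01,0.1,0.03],[0.235,0.107,-0.01,0.117,0.03],[0.259,0.116,-0.01,0.117,0.03],[0.259,0.116,-0.01,0.117,0.03]]
  ]
}}

```text
time: 8.25
ee_pos: [0.549, 0.0047, 0.0379]
eef_rot: [0.743, 0.67, 0.001, -0.0]
ft_force: [-0.8, 0.5, -1.8]
width: 0.0396
grip_force: 35.0
```

```bash
python3 w.py 0.551 -0.001 0.0275 -6.3
```

Run:
```python
from h import *
from bench import r
c=r.camera("top");s=r.camera("scene");pickle.dump((s,c),open('pics/5.pkl','wb'))
cv2.imwrite('pics/p5.png',np.hstack([s["img"][50:350,100:480,::-1],c["img"][50:350,100:480,::-1]]))
```

```text
t 8.25 p [0.549  0.0047 0.0379] yaw -5.94 F [-0.8  0.5 -1.8] w 0.0396 shift [-0.0055  0.0026  0.0104] turn 0.006 q [-0.63  0.44  0.64  1.9  -0.33  0.91  0.07]
```

View pics/p5.png

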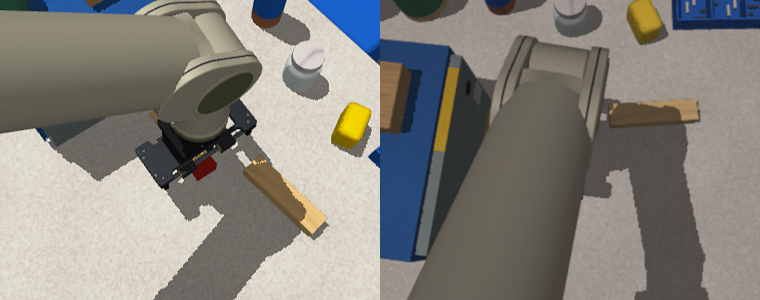

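The arm hides the wedge. The offcut at left (285,200) is untouched and the red butt is visible at (205,168). Now I lower and drive in.

Request:
{"name": "send_path", "arguments": {
  "plan": [
    [[0,0.003,0.005,0.006,0.03],[0,0.003,0.01,0.006,0.03],[0,0.003,0.0102,0.006,0.03]]
  ]
}}

```text
time: 8.65
ee_pos: [0.5508, -0.0017, 0.0272]
eef_rot: [0.748, 0.664, 0.0, 0.0]
ft_force: [-0.7, -1.5, 3.5]
width: 0.0394
grip_force: 35.0
```

Request:
{"name": "send_path", "arguments": {
  "plan": [
    [[0.02,0,0,0,0.03],[0.04,0,0,0,0.03],[0.055,0,0,0,0.03],[0.068,0,0,0,0.03],[0.076,0,0,0,0.03],[0.08,0,0,0,0.03]]
  ]
}}

```text
time: 9.25
ee_pos: [0.5601, 0.0795, 0.0273]
eef_rot: [0.747, 0.665, -0.0, 0.0]
ft_force: [0.4, -1.6, 0.9]
width: 0.0399
grip_force: 35.0
```

```bash
python3 w.py 0.5616 0.0914 0.0275 -6.3
```

```text
t 9.25 p [0.5601 0.0795 0.0273] yaw -6.62 F [ 0.4 -1.6  0.9] w 0.0399 shift [ 0.012   0.0001 -0.0002] turn -0.006 q [-0.72  0.49  0.61  1.86 -0.35  0.9  -0.06]
```

Right on line. Now slow steps to contact.

Request:
{"name": "send_path", "arguments": {
  "plan": [
    [[0.004,0,0,-0.005,0.03],[0.008,0,0,-0.005,0.03],[0.011,0,0,-0.005,0.03],[0.013,0,0,-0.005,0.03],[0.013,0,0,-0.005,0.03]]
  ],
  "grip_force": 50
}}

```text
time: 9.75
ee_pos: [0.5612, 0.09, 0.0272]
eef_rot: [0.746, 0.666, -0.001, 0.001]
ft_force: [-2.1, -8.0, 2.7]
width: 0.0397
grip_force: 50.0
```

```bash
python3 w.py 0.5616 0.0914 0.0275 -6.3
```

```text
t 9.75 p [0.5612 0.09   0.0272] yaw -6.44 F [-2.1 -8.   2.7] w 0.0397 shift [ 0.0014  0.0002 -0.0003] turn -0.003 q [-0.74  0.49  0.61  1.85 -0.35  0.91 -0.08]
```

Request:
{"name": "send_path", "arguments": {
  "plan": [
    [[0.002,0,0,0,0.03],[0.002,0,0,0,0.03]]
  ]
}}

```text
time: 9.95
ee_pos: [0.5613, 0.0903, 0.0273]
eef_rot: [0.746, 0.666, -0.002, 0.001]
ft_force: [-2.5, -10.7, 4.6]
width: 0.0395
grip_force: 50.0
```

Request:
{"name": "send_path", "arguments": {
  "plan": [
    [[0.002,0,0,0,0.03],[0.004,0,0,0,0.03],[0.004,0,0,0,0.03]]
  ],
  "grip_force": 60
}}

```text
time: 10.25
ee_pos: [0.5614, 0.0909, 0.0272]
eef_rot: [0.747, 0.665, -0.003, 0.002]
ft_force: [-5.4, -21.4, 8.6]
width: 0.0397
grip_force: 60.0
```

Request:
{"name": "send_path", "arguments": {
  "plan": [
    [[0.002,0,0,0,0.03],[0.004,0,0,0,0.03],[0.004,0,0,0,0.03]]
  ]
}}

```text
time: 10.55
ee_pos: [0.5615, 0.0915, 0.0272]
eef_rot: [0.748, 0.664, -0.005, 0.003]
ft_force: [-8.2, -31.4, 13.8]
width: 0.0397
grip_force: 60.0
```

Request:
{"name": "send_path", "arguments": {
  "plan": [
    [[0.002,0,0,0,0.03],[0.004,0,0,0,0.03],[0.004,0,0,0,0.03]]
  ],
  "grip_force": 60
}}

```text
time: 10.85
ee_pos: [0.5617, 0.0922, 0.0272]
eef_rot: [0.749, 0.663, -0.006, 0.004]
ft_force: [-10.5, -40.4, 16.9]
width: 0.0396
grip_force: 60.0
```

Request:
{"name": "send_path", "arguments": {
  "plan": [
    [[0.002,0,0,0,0.03],[0.004,0,0,0,0.03],[0.004,0,0,0,0.03]]
  ]
}}

```text
time: 11.15
ee_pos: [0.5618, 0.0931, 0.0271]
eef_rot: [0.749, 0.662, -0.008, 0.005]
ft_force: [-12.2, -48.7, 19.4]
width: 0.0392
grip_force: 60.0
```

```bash
python3 w.py 0.5616 0.0914 0.0275 -6.3
```

```text
t 11.15 p [0.5618 0.0931 0.0271] yaw -7.09 F [-12.2 -48.7  19.4] w 0.0392 shift [-0.0017 -0.     -0.0004] turn -0.014 q [-0.76  0.5   0.62  1.84 -0.34  0.91 -0.11]
```

Request:
{"name": "send_path", "arguments": {
  "plan": [
    [[-0.006,0,0,0,0.03],[-0.012,0,0,0,0.03],[-0.017,0,0,0,0.03],[-0.017,0,0,0,0.03]]
  ]
}}

```text
time: 11.55
ee_pos: [0.5618, 0.0924, 0.0272]
eef_rot: [0.746, 0.666, 0.0, 0.0]
ft_force: [4.0, -3.4, -3.5]
width: 0.0397
grip_force: 60.1
```

Request:
{"name": "send_path", "arguments": {
  "plan": [
    [[0,0,0,0,0.05],[0,0,0,0,0.06],[0,0,0,0,0.07],[0,0,0,0,0.07],[0,0,0,0,0.07]]
  ]
}}

```text
time: 12.05
ee_pos: [0.5616, 0.0933, 0.0274]
eef_rot: [0.745, 0.667, 0.0, -0.0]
ft_force: [-0.0, 0.1, -0.3]
width: 0.0679
grip_force: 0.0
```

```bash
python3 w.py 0.5616 0.0914 0.0275 -6.3
```

```text
t 12.05 p [0.5616 0.0933 0.0274] yaw -6.33 F [-0.   0.1 -0.3] w 0.0679 shift [-0.0019  0.0002 -0.0001] turn -0.0 q [-0.74  0.49  0.61  1.85 -0.35  0.91 -0.08]
```

Request:
{"name": "send_path", "arguments": {
  "plan": [
    [[0,0,-0.03,0,0.07],[0,0,-0.07,0,0.07],[-0.03,0,-0.11,0,0.07],[-0.075,0,-0.13,0,0.07],[-0.12,-0.02,-0.14,0,0.07],[-0.165,-0.04,-0.14,0,0.07],[-0.21,-0.06,-0.14,0,0.07],[-0.25,-0.08,-0.14,0,0.07],[-0.29,-0.1,-0.14,0,0.07],[-0.33,-0.12,-0.14,0,0.07],[-0.33,-0.12,-0.14,0,0.07]]
  ]
}}

```text
time: 13.15
ee_pos: [0.4025, -0.2264, 0.1675]
eef_rot: [0.748, 0.664, 0.0, -0.0]
ft_force: [-0.1, 1.4, 0.4]
width: 0.0701
grip_force: 0.0
```

Run:
```python
from h import *
from bench import r
np.set_printoptions(precision=4,suppress=True)
c=r.camera("top");s=r.camera("scene");pickle.dump((s,c),open('pics/6.pkl','wb'))
cv2.imwrite('pics/p6.png',np.hstack([s["img"][0:350,80:480,::-1],c["img"][0:350,80:480,::-1]]))
for n,c in(("S",s),("T",c)):
  for K in("wood","red"):
    for k in comps(c,*COL[K]):
        p=cv2.approxPolyDP(k,2,True)[:,0]; 
        if K=="red" or cv2.contourArea(k)>1000: print(n,K,p.tolist(),[plane(c,q,.034)[:2].round(4).tolist() for q in p] if K=="red" else '')
```

```text
S wood [[535, 370], [525, 365], [477, 419], [500, 419], [537, 376]] 
S wood [[346, 219], [345, 226], [384, 263], [410, 262], [418, 278], [427, 270], [361, 206]] 
S wood [[370, 0], [363, 14], [362, 30], [371, 39], [385, 39], [392, 32], [397, 7], [393, 0]] 
S wood [[151, 0], [190, 56], [241, 30], [239, 14], [229, 0]] 
S red [[283, 168], [265, 178], [265, 183], [272, 192], [289, 181], [289, 175]] [[0.5783, 0.0665], [0.5409, 0.0729], [0.5347, 0.0655], [0.5331, 0.0442], [0.57, 0.0403], [0.5776, 0.0491]]
T wood [[417, 152], [401, 150], [330, 155], [331, 178], [414, 173], [419, 170]] 
T wood [[30, 105], [16, 153], [15, 167], [117, 183], [112, 171], [116, 157], [120, 173], [123, 168], [121, 159], [124, 156], [117, 151], [119, 146], [122, 150], [118, 141], [123, 115]] 
T red [[250, 186], [248, 207], [260, 209], [262, 188]] [[0.5751, 0.0725], [0.5361, 0.0754], [0.5324, 0.0536], [0.5713, 0.0505]]
```

View pics/p6.png

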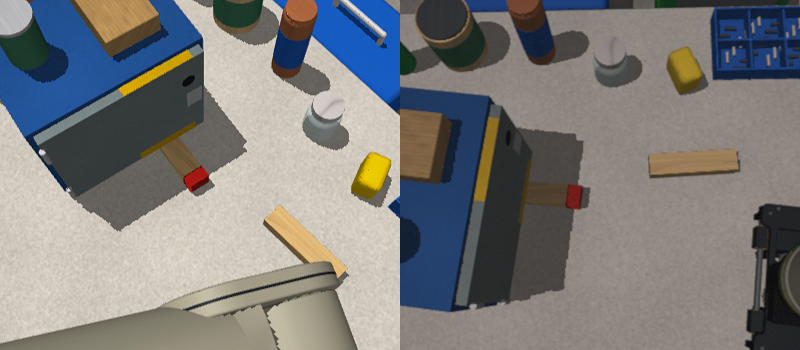

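The wedge sits under the middle of the yellow strip, square to the door, with its butt at left (197,180) and right (574,197). The door is flush and the offcut has not moved. I'll check numerically that the door's edge hasn't shifted, then hand in.

Run:
```python
from h import *
s,c=pickle.load(open('pics/6.pkl','rb'))
for n,im in(("scene",s),("top",c)):
    o=pickle.load(open(f'pics/{n}3.pkl','rb'))
    for q in(o,im):
        for k in comps(q,*COL["yellow"],300):
            print(n,cv2.minAreaRect(k))
```

```text
scene ((451.89654541015625, 176.24139404296875), (28.099580764770508, 44.90681076049805), 23.198589324951172)
scene ((236.36508178710938, 73.3782730102539), (9.687765121459961, 79.8994369506836), 60.48850631713867)
scene ((451.9568786621094, 176.26724243164062), (28.23088836669922, 44.90681076049805), 23.198589324951172)
scene ((236.34231567382812, 73.33935546875), (9.686246871948242, 79.89703369140625), 60.461219787597656)
top ((364.56365966796875, 68.28343200683594), (36.15333557128906, 26.097440719604492), 61.3895378112793)
top ((365.21356201171875, 65.68107604980469), (32.07630157470703, 22.51059913635254), 62.10273361206055)
```

The door edge has not moved (within 0.05 px).

```bash
python3 -c "
from bench import r
print(r.close_job())"
```

```text
the job is handed in; nothing more can be done
None
```

The job is handed in: the door is pushed shut, the wedge is jammed under it within about 4 mm of the yellow strip's middle (pushed to about 50 N, roughly 3 mm past contact), the gripper is clear, and the offcut is where it was.

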